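Weigh a pan of rough amber on the bench spring scale

TASK

Weigh the amber: lift the weighing pan by its wooden grip and hang it by its kinked wire bar in the hook of the spring scale, with all three lumps still in it. Let the weight down slowly so that the pointer creeps round and never jumps, then let go and leave the pan hanging still, without pushing the things around it about.

Things in the scene. Friction and masses are not known exactly. Their poses are not given: they have to be found in the camera images.
- weigh_pan: Loose round aluminium weighing pan, 112 mm across the rim, 36 mm deep, origin at the centre of its underside, upright. A rigid wire bow stands over it in its xz plane: at 105 mm height the legs (x = -47 and +47 mm) are joined by a 5 mm wire hang bar along x, at 165 mm by the wooden grip. Filled it weighs about 0.24 to 0.42 kg
- grip (a point): centre of the wooden grip: a rod 22 mm thick and 60 mm long lying along the pan's x axis, 165 mm above the pan's underside; 38 mm of open space below it down to the wire of the hang bar
- hang_bar (a point): the middle of the pan's hang bar, kinked upward by 8 mm there so that it centres itself on the hook; centre of the 5 mm wire, 113 mm above the pan's underside, 52 mm below the grip's centre. The hook goes under this kink
- spring_scale: Fixed bench spring scale: round grey foot 108 mm across, column, grey drum 90 mm in diameter (axis along x, top at 247 mm, its brass screw at 255 mm) with a white dial facing -x. Origin under the foot's centre. The sprung beam leaves the drum toward +y and ends in a hook 165 mm from the column's axis, its seat 233 mm high when empty. The beam passes between bar and pan; nothing stands above it
- hook_seat (a point): bottom of the hook, where the centre of the hang bar comes to rest; moves with the beam. The hook is a U of 8 mm wire, about 22 mm wide inside at its mouth, open upward; its inner lip (the hump 24 mm toward the drum) reaches 14 mm above the seat, the underside lies 11 mm below it. The bar must lie across the beam, along the scale's x axis, and come in over the outer lip from the hook's free end (the scale's +y)
- hook_tip (a point): top of the outer lip of the hook (its round end), 16 mm further from the drum than the seat and 25 mm above it
- beam (a joint): angle of the sprung beam (rad): 0 unloaded against its upper stop, grows as the hook sinks (about 1.6 mm per 0.01 rad); spring 2.5 N m/rad, lightly damped. The filled pan brings it to about 0.13 to 0.26 (the hook sinks 21 to 43 mm); lower stop at 0.42
- pointer (a joint): angle of the red dial pointer (rad), 10 times the beam's angle, 0 unloaded, clockwise as seen by one who faces the dial
- lump_a: dark brown amber lump in the pan, 20 x 33 x 17 mm, origin under its middle
- lump_b: orange amber lump in the pan, 24 x 33 x 7 mm, origin under its middle
- lump_c: pale amber lump in the pan, 20 x 25 x 8 mm, origin under its middle
- hinged_tin: bystander: flat grey tin 91 x 130 x 28 mm, loose
- glass_bowl: fixed: clear glass bowl of amber with a yellow rim, 176 mm across, 71 mm high, origin under its middle; it stands between pan and scale and may be under the hanging pan's edge
- dust_brush: bystander: bench brush with a wooden handle, 21 x 163 x 13 mm, loose
- wood_bowl: bystander: small dark turned wooden bowl, 91 mm across, 40 mm high, loose

How it is judged:
At the end, for the whole second after the job is handed in: The pan hangs free on the scale: the middle of its hang bar within 12 mm of the hook's seat, the beam drawn down more than 0.09 rad and at rest (below 0.08 rad/s), the pan within 0.3 rad of level and slower than 40 mm/s, and all three lumps inside it (distance between hang_bar and hook_seat below 0.012 m and value of joint beam above 0.09 rad and velocity of joint beam below 0.08 rad/s and not (velocity of joint beam below -0.08 rad/s) and angle between weigh_pan's own z axis and vertical below 0.3 rad and linear speed of weigh_pan below 0.04 m/s and z of each of lump_a, lump_b, lump_c in the frame of weigh_pan above -0.005 m and distance between each of lump_a, lump_b, lump_c and weigh_pan below 0.055 m); the robot touches nothing.
It fails at once if the weight is dropped on the hook: the beam sinks faster than 1.0 rad/s (about 0.16 m/s at the hook) (velocity of joint beam above 1 rad/s).
It fails at once if a bystander (tin, brush, wooden bowl) is moved more than 30 mm (distance of any of hinged_tin, dust_brush, wood_bowl from where it was at the start of the episode above 0.03 m).
It also fails if it takes over 59 s, if anything falls off the work surface, if the arm or the gripper's body presses on something with over 40 N, if the wrist force passes 120 N, or if a joint passes its speed limit or range.

ROBOT

A 6-joint arm with a two-finger parallel gripper is mounted at the origin on a cart in front of the work surface, level with it; the furniture and walls round the work are solid. World frame = base frame: x ahead of the robot, y to its left, z up, the work surface at z = 0. Lengths are in m, angles in rad, forces in N, time in s.
With the tool pointing down it reaches from about 0.25 to 0.775 m from the base axis. Payload 4 kg.
Tool frame: the origin (TCP) lies midway between the tips of the shut fingers; the grasp point (between the pads) lies 19 mm behind it; z points along the fingers, y is the direction in which the jaws open and shut (so a half turn about z gives the same grasp; the last joint's range is limited). The gripper opens to 94 mm and grips with 3 to 60 N. Pads are 16 mm wide; open, the fingers measure 119 mm over their backs; the gripper's body (75 mm by 177 mm) begins 78 mm behind the grasp point.
Start: joints at [-1.372, 0.087, 1.371, -0, 1.684, -0.103], TCP at [0.163, -0.525, 0.206] pointing down, gripper open.
Joint ranges: [-3.1, 3.1], [-0.76, 2.03], [0.27, 2.55], [-1.08, 4.22], [0.17, 2.65], [-2.57, 2.57]. Speed limits (rad/s): [2.79, 2.79, 3.14, 3.14, 3.14, 3.14].

INTERFACE

Orientations are given as [roll, pitch, yaw] about the fixed x, y, z axes, in that order (R = Rz(yaw) Ry(pitch) Rx(roll)).
In Python, from bench import robot gives the robot as it stands.
- The arm moves only by the tool servo_tool, never from a script. Its argument "rows" is a list of rows, each a list of 2 entries, a list of its own where there are three numbers: the shift along the tool's x, y, z normalised to -1 to 1, where 1 is 0.08 m, then the turn about the tool's z normalised to -1 to 1, where 1 is pi/2 rad. A call has 1 to 12 rows; each row is the pose to reach, as a shift and turn from the pose commanded when the call began, along the tool's axes at that moment; what a row does not reach only later rows make up. A row lasts 1/12 s, in which the tool goes at most 41.7 mm and 7.16 degrees, less where a joint would pass 70% of its speed; a pose out of reach is approached as far as the arm can. A call with a number of a shift or a turn outside -1 to 1 is refused whole. A call with a gripper value outside its range is refused whole. "grip" is the closure, from -1 (fully open) to 1 (shut), set as the call begins (left out, the last holds). The fingers move at their own pace and stop on an object; the grip force is fixed at half the most. Time passes only in rows, so rows that repeat a pose let the fingers close. It gives the time, the measured TCP pose, the force and the opening at its end, in the units of the state.
- robot.get_obs(): the state, without advancing time (a new reading comes with each control period).
- robot.snapshot(name): name is "side" or "top"; returns a dict with "pixels" (480x640x3 uint8, red, green, blue), "camera_matrix" (3x3 intrinsics, pixels), "D" ([k1, k2, p1, p2, k3] as OpenCV has them; the pictures are not rectified), "world_from_camera" (4x4, takes a point from camera to world coordinates). Camera axes: x right, y down, z forward; pixel columns grow to the right and rows downward; lengths in m; the calibration is good to about 2 mm. A picture is of the moment at which its call begins. There is no depth.
- robot.close_job(): hands the job in, once; it reports no verdict.
The state is a dict: "time": time; "joint_positions": joint angles; "qvel": joint speeds; "joint_torque": joint torques, N m; "tool_pos": TCP position; "ee_rot": TCP orientation; "wrist_force": force on the tool from outside, world axes, zero at the start; "wrist_torque": the same for the moment, N m; "width": finger opening in m.
Only numpy, scipy, OpenCV 4.12 (cv2) and the standard library are available. Lean on these libraries where they do the work, as an engineer would, in place of code of your own. Each camera call takes 0.05 s, during which the arm holds its last target.

## Working session

There is one attempt and no reset: what is moved stays moved. The work goes in short steps, Python scripts to look and compute and a tool call to move; the robot and the scene stay as the last step left them, time stands still between calls to the robot, and variables do not carry over. Pictures are saved under pics/ and viewed, and the job is handed in when it is done.

Besides the shell and the picture viewer there is one more tool, called by a JSON object that holds its "fn" and its "kwargs", one argument or row to a line. servo_tool: Moves the arm, as the interface text tells. Its arguments: {"type":"object","properties":{"rows":{"type":"array"},"grip":{"type":"number"}},"required":["rows"]}

```bash
mkdir -p pics; ls; cat > h.py <<'E'
import numpy as np, cv2, pickle
from bench import robot
def snap(n,tag):
    s=robot.snapshot(n); cv2.imwrite(f'pics/{tag}.png',cv2.cvtColor(np.asarray(s['pixels']),cv2.COLOR_RGB2BGR)); pickle.dump(s,open(f'{tag}.pkl','wb')); return s
def ld(t): return pickle.load(open(t+'.pkl','rb'))
def ray(s,uv):
    p=cv2.undistortPoints(np.array([[uv]],float),np.array(s['camera_matrix'],float),np.array(s['D'],float))[0,0]
    T=np.array(s['world_from_camera']); d=T[:3,:3]@np.array([p[0],p[1],1]); return T[:3,3],d/np.linalg.norm(d)
def onz(s,uv,z):
    o,d=ray(s,uv); return o+d*(z-o[2])/d[2]
def tri(s1,u1,s2,u2):
    o1,d1=ray(s1,u1);o2,d2=ray(s2,u2)
    t=np.linalg.lstsq(np.c_[d1,-d2],o2-o1,rcond=None)[0]
    a=o1+d1*t[0];b=o2+d2*t[1]; return (a+b)/2,np.linalg.norm(a-b)
def proj(s,P):
    T=np.linalg.inv(np.array(s['world_from_camera']))
    r=cv2.Rodrigues(T[:3,:3])[0]
    return cv2.projectPoints(np.array(P,float).reshape(-1,3),r,T[:3,3],np.array(s['camera_matrix'],float),np.array(s['D'],float))[0][:,0]
E
python3 - <<'E'
from h import *
np.set_printoptions(precision=4,suppress=True)
for n in('side','top'):
    s=snap(n,n+'0'); print(n,np.array(s['camera_matrix']),np.array(s['D']),np.array(s['world_from_camera']))
print(robot.get_obs())
E
```

```text
pics
side [[448.7239   0.     312.8745]
 [  0.     448.7239 240.9275]
 [  0.       0.       1.    ]] [0.0006 0.     0.     0.     0.    ] [[-0.9581 -0.1805  0.2222  0.3344]
 [-0.2862  0.6148 -0.7349  0.647 ]
 [-0.004  -0.7677 -0.6407  0.7278]
 [ 0.      0.      0.      1.    ]]
top [[533.5327   0.     320.2067]
 [  0.     533.5327 250.2272]
 [  0.       0.       1.    ]] [-0.1177  0.      0.      0.      0.    ] [[-0.0083 -0.9944  0.1057  0.4042]
 [-1.      0.0082 -0.0014  0.0136]
 [ 0.0005 -0.1057 -0.9944  1.1926]
 [ 0.      0.      0.      1.    ]]
{'time': 0.1, 'joint_positions': array([-1.3721,  0.0879,  1.3721,  0.    ,  1.6836, -0.1031]), 'qvel': array([ 0.0008, -0.0025, -0.003 ,  0.0017,  0.0021,  0.001 ]), 'joint_torque': array([  0.0023, -34.1253, -30.3301,   0.072 ,   0.0305,  -0.0001]), 'tool_pos': array([ 0.1634, -0.5247,  0.2044]), 'ee_rot': array([-3.1396, -0.0002,  0.3018]), 'wrist_force': array([-0.3453, -0.1303, -0.3384]), 'wrist_torque': array([ 0.0165, -0.0204, -0.013 ]), 'width': 0.09403995112641228}
```

View pics/side0.png

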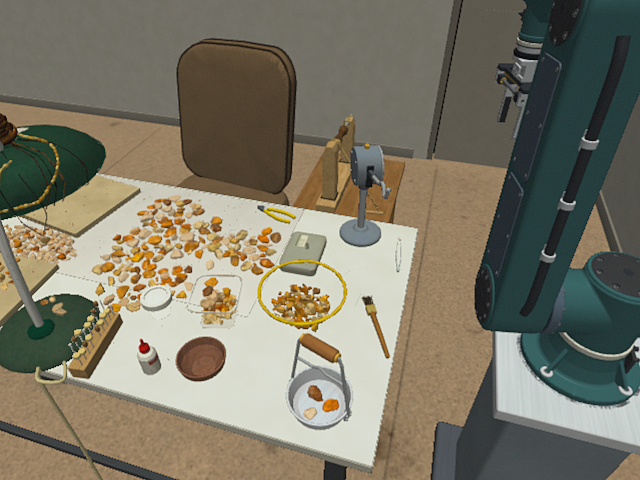

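View pics/top0.png

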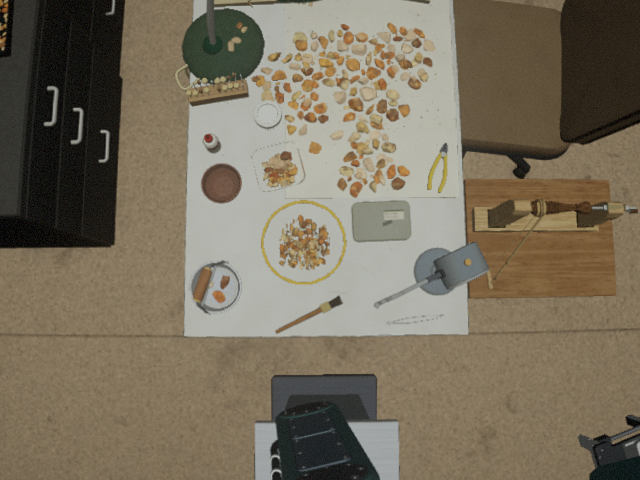

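The side view shows the pan at about (320,398) with its grip at (320,347), and the scale at about (360,200). In the top view the pan is at (216,287), the scale foot at (436,272), and the hook end at about (378,304). I'll zoom in on these.

```bash
python3 - <<'E'
from h import *
def crop(t,x0,y0,w,h,k):
    im=cv2.imread(f'pics/{t}.png')[y0:y0+h,x0:x0+w]; return cv2.resize(im,None,fx=k,fy=k,interpolation=cv2.INTER_CUBIC)
a=crop('side0',270,325,100,110,4); b=crop('side0',330,135,100,110,4)
cv2.imwrite('pics/c1.png',np.hstack([a,b]))
a=crop('top0',180,245,80,80,5); b=crop('top0',365,235,80,80,5)
cv2.imwrite('pics/c2.png',np.hstack([a,b]))
E
```

```text
(no output)
```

View pics/c1.png

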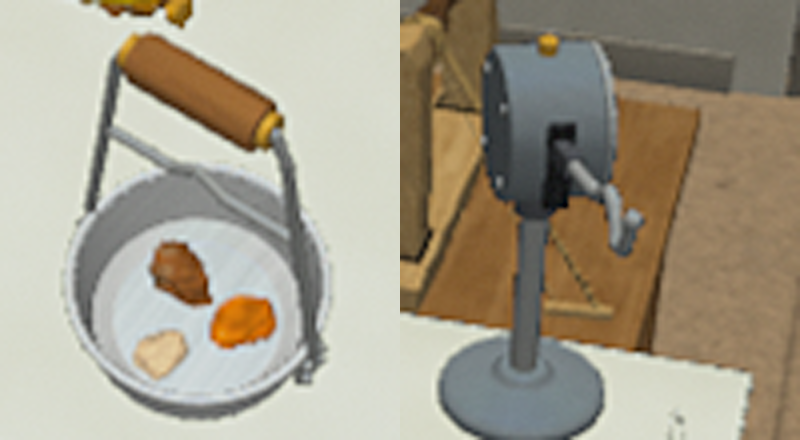

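View pics/c2.png

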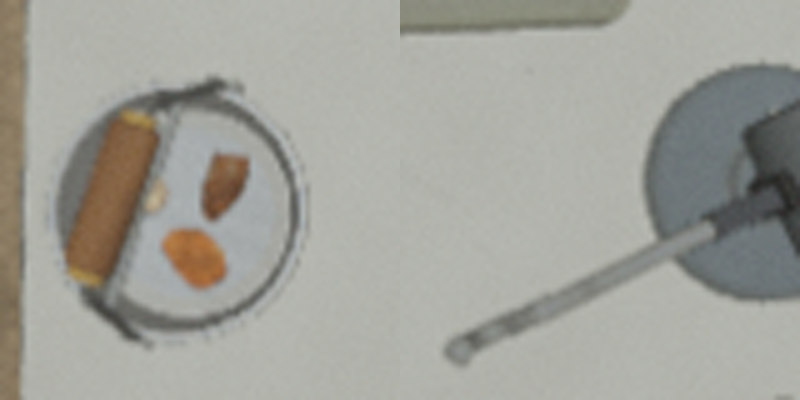

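```bash
python3 - <<'E'
from h import *
np.set_printoptions(precision=4,suppress=True)
s=ld('side0');t=ld('top0')
e1=tri(s,(302.5,338),t,(207.4,268.6)); e2=tri(s,(337,357.5),t,(196.6,300)); print('caps',e1,e2)
print('capsdir',np.degrees(np.arctan2(*(e1[0]-e2[0])[[1,0]])),'mid',(e1[0]+e2[0])/2)
for nm,p in(('cap1',(207.4,268.6)),('cap2',(196.6,300))): print(nm,onz(t,p,.165))
print('tip',tri(s,(388,188.7),t,(376.8,305)),'tip plane .258',onz(t,(376.8,305),.258))
print('screw',tri(s,(367,146),t,(468,262)),onz(t,(468,262),.255))
# pan rim / foot by circles in masks
im=t['pixels']; 
# foot: bluish grey
hsv=cv2.cvtColor(np.asarray(im),cv2.COLOR_RGB2HSV)
m=cv2.inRange(hsv,(95,40,60),(125,140,170)); 
print('foot',cv2.boundingRect(m[240:310,405:460].copy()))
for z in(0.01,): print('foot ctr edges',onz(t,(414.3,271),z),onz(t,(436,248),z),onz(t,(436,294.5),z))
print('pan rim',onz(t,(191,286.5),.036),onz(t,(242,286.5),.036),onz(t,(216,262),.036),onz(t,(216,313),.036))
E
```

```text
caps (array([0.4787, 0.2313, 0.1643]), np.float64(0.0016415720957741243)) (array([0.4181, 0.2517, 0.1651]), np.float64(0.0014186527350175662))
capsdir -18.545521762180325 mid [0.4484 0.2415 0.1647]
cap1 [0.4794 0.2313 0.165 ]
cap2 [0.4188 0.2518 0.165 ]
tip (array([ 0.406 , -0.0862,  0.254 ]), np.float64(0.0010460350350308654)) tip plane .258 [ 0.4065 -0.0858  0.258 ]
screw (array([ 0.4802, -0.2524,  0.249 ]), np.float64(0.0019005197202270378)) [ 0.4807 -0.2506  0.255 ]
foot (0, 0, 0, 0)
foot ctr edges [ 0.4817 -0.1973  0.01  ] [ 0.5328 -0.2478  0.01  ] [ 0.4288 -0.2447  0.01  ]
pan rim [0.45   0.2944 0.036 ] [0.4494 0.1824 0.036 ] [0.5032 0.2399 0.036 ] [0.3923 0.2389 0.036 ]
```

{"fn": "servo_tool", "kwargs": {
  "rows": [
    [[0,0,-0.4],0.1],
    [[0,0,-0.8],0.2],
    [[0,0,-1],0.3],
    [[0,0,-1],0.398],
    [[0,0,-1],0.398]
  ],
  "grip": -1
}}

```text
time: 0.52
tool_pos: [0.1636, -0.5257, 0.2871]
ee_rot: [3.139, -0.002, -0.329]
wrist_force: [-0.5, -0.5, 0.2]
width: 0.0939
```

{"fn": "servo_tool", "kwargs": {
  "rows": [
    [[0,-0.3,0],0],
    [[0,-0.65,0],0],
    [[0,-1,0],0]
  ]
}}

```text
time: 0.77
tool_pos: [0.1888, -0.4484, 0.2843]
ee_rot: [-3.14, 0.001, -0.324]
wrist_force: [0.0, 0.3, 1.0]
width: 0.0943
```

{"fn": "servo_tool", "kwargs": {
  "rows": [
    [[0,-0.33,0],0],
    [[0,-0.67,0],0],
    [[0,-1,0],0]
  ]
}}

```text
time: 1.02
tool_pos: [0.2144, -0.3719, 0.2849]
ee_rot: [-3.141, 0.001, -0.323]
wrist_force: [1.0, 0.1, 0.2]
width: 0.0938
```

{"fn": "servo_tool", "kwargs": {
  "rows": [
    [[0,-0.33,0],0],
    [[0,-0.67,0],0],
    [[0,-1,0],0]
  ]
}}

```text
time: 1.27
tool_pos: [0.2398, -0.2961, 0.285]
ee_rot: [-3.141, 0.001, -0.324]
wrist_force: [0.1, 1.1, -0.3]
width: 0.0936
```

{"fn": "servo_tool", "kwargs": {
  "rows": [
    [[0,-0.33,0],0],
    [[0,-0.67,0],0],
    [[0,-1,0],0]
  ]
}}

```text
time: 1.52
tool_pos: [0.2651, -0.2203, 0.285]
ee_rot: [-3.141, 0.0, -0.324]
wrist_force: [-0.0, -0.0, 0.1]
width: 0.0938
```

{"fn": "servo_tool", "kwargs": {
  "rows": [
    [[0,-0.33,0],0],
    [[0,-0.67,0],0],
    [[0,-1,0],0]
  ]
}}

```text
time: 1.77
tool_pos: [0.2904, -0.1444, 0.2851]
ee_rot: [-3.141, 0.0, -0.324]
wrist_force: [1.0, -0.2, 0.3]
width: 0.0939
```

{"fn": "servo_tool", "kwargs": {
  "rows": [
    [[0,-0.33,0],0],
    [[0,-0.67,0],0],
    [[0,-1,0],0]
  ]
}}

```text
time: 2.02
tool_pos: [0.3158, -0.0686, 0.2851]
ee_rot: [3.142, 0.0, -0.323]
wrist_force: [0.0, 0.3, 0.2]
width: 0.094
```

{"fn": "servo_tool", "kwargs": {
  "rows": [
    [[0,-0.33,0],0],
    [[0,-0.67,0],0],
    [[0,-1,0],0]
  ]
}}

```text
time: 2.27
tool_pos: [0.3413, 0.0073, 0.2852]
ee_rot: [3.141, 0.0, -0.323]
wrist_force: [-0.4, -1.4, 0.1]
width: 0.0941
```

{"fn": "servo_tool", "kwargs": {
  "rows": [
    [[0,-0.33,0],0],
    [[0,-0.67,0],0],
    [[0,-1,0],0]
  ]
}}

```text
time: 2.52
tool_pos: [0.3666, 0.0832, 0.285]
ee_rot: [3.141, 0.0, -0.323]
wrist_force: [-0.6, 0.0, 0.6]
width: 0.094
```

{"fn": "servo_tool", "kwargs": {
  "rows": [
    [[0,-0.33,0],0],
    [[0,-0.67,0],0],
    [[0,-1,0],0],
    [[0,-1,0],0]
  ]
}}

```text
time: 2.85
tool_pos: [0.3924, 0.1608, 0.2841]
ee_rot: [-3.141, 0.003, -0.318]
wrist_force: [-0.0, -0.5, -0.2]
width: 0.0941
```

{"fn": "servo_tool", "kwargs": {
  "rows": [
    [[0.1,-0.3,0],0],
    [[0.25,-0.6,0],0],
    [[0.344,-0.9,0],0],
    [[0.344,-0.9,0],0]
  ]
}}

```text
time: 3.18
tool_pos: [0.4424, 0.2187, 0.2835]
ee_rot: [3.141, 0.002, -0.321]
wrist_force: [-0.2, -0.2, -1.4]
width: 0.0939
```

{"fn": "servo_tool", "kwargs": {
  "rows": [
    [[0,-0.15,0],0],
    [[0,-0.28,0],0],
    [[0,-0.28,0],0],
    [[0,-0.28,0],0],
    [[0,-0.28,0],0]
  ]
}}

```text
time: 3.6
tool_pos: [0.4479, 0.2379, 0.2858]
ee_rot: [3.141, -0.001, -0.323]
wrist_force: [-0.2, -0.4, -0.1]
width: 0.094
```

```bash
python3 - <<'E'
from h import *
s=snap('side','side1');t=snap('top','top1');o=robot.get_obs();print(o['tool_pos'],o['ee_rot'],o['joint_positions'])
a=cv2.imread('pics/side1.png')[190:430,220:460];b=cv2.imread('pics/top1.png')[200:400,100:300]
cv2.imwrite('pics/d1.png',np.hstack([cv2.resize(a,(400,400)),cv2.resize(b,(400,400))]))
E
```

```text
[0.44800717 0.23785767 0.28586488] [-3.14145664e+00 -6.37351712e-04 -3.23693370e-01] [ 3.76474457e-01 -1.06215519e-02  1.31404375e+00 -3.17910587e-04
  1.83759540e+00  2.27088021e+00]
```

View pics/d1.png

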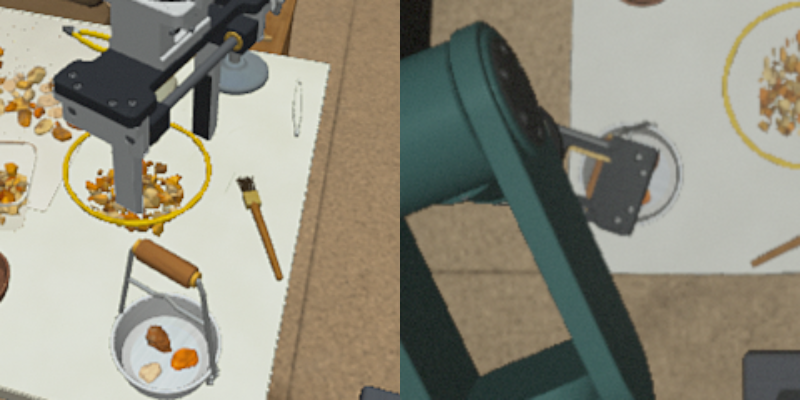

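The open gripper is above the grip rod, aligned across it. The side crop shows the finger at (130,180) and the rod at (165,260). I'll lower it.

{"fn": "servo_tool", "kwargs": {
  "rows": [
    [[-0.01,-0.044,0.1],0],
    [[-0.01,-0.044,0.25],0],
    [[-0.01,-0.044,0.4],0],
    [[-0.01,-0.044,0.55],0],
    [[-0.01,-0.044,0.7],0],
    [[-0.01,-0.044,0.85],0],
    [[-0.01,-0.044,0.95],0],
    [[-0.01,-0.044,1],0],
    [[-0.01,-0.044,1],0],
    [[-0.01,-0.044,1],0]
  ]
}}

```text
time: 4.53
tool_pos: [0.4487, 0.2419, 0.2056]
ee_rot: [-3.141, -0.0, -0.323]
wrist_force: [-0.3, 0.5, -0.1]
width: 0.0943
```

{"fn": "servo_tool", "kwargs": {
  "rows": [
    [[0,0,0.1],0],
    [[0,0,0.2],0],
    [[0,0,0.35],0],
    [[0,0,0.5],0],
    [[0,0,0.6],0],
    [[0,0,0.7],0],
    [[0,0,0.7],0],
    [[0,0,0.7],0]
  ]
}}

```text
time: 5.2
tool_pos: [0.4482, 0.2418, 0.1486]
ee_rot: [3.141, 0.001, -0.323]
wrist_force: [0.0, -0.2, 1.2]
width: 0.094
```

```bash
python3 - <<'E'
from h import *
s=snap('side','side2');o=robot.get_obs();print(o['tool_pos'],o['ee_rot'],o['wrist_force'])
a=cv2.imread('pics/side2.png')[280:430,250:400]
cv2.imwrite('pics/d2.png',cv2.resize(a,(600,600)))
E
```

```text
[0.44867434 0.24194896 0.1494528 ] [ 3.14154530e+00 -7.74604245e-05 -3.23193677e-01] [-0.02180908 -0.44690427 -0.10986946]
```

View pics/d2.png

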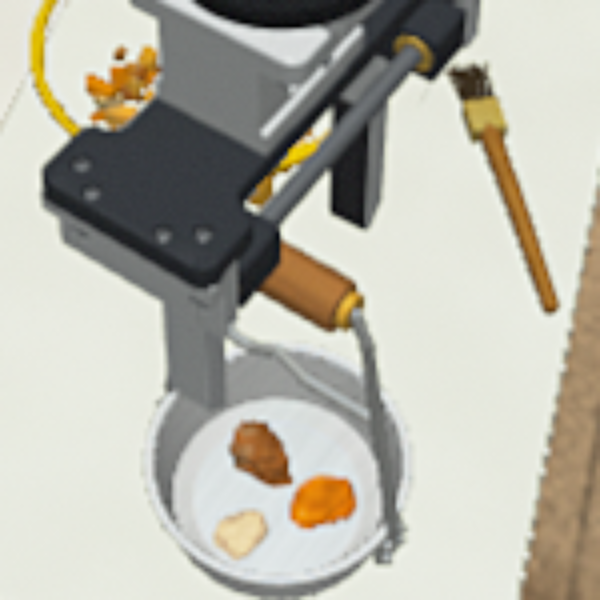

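The fingers straddle the rod at mid-length, so I'll close them.

{"fn": "servo_tool", "kwargs": {
  "rows": [
    [[0,0,0],0],
    [[0,0,0],0],
    [[0,0,0],0],
    [[0,0,0],0],
    [[0,0,0],0],
    [[0,0,0],0],
    [[0,0,0],0],
    [[0,0,0],0],
    [[0,0,0],0],
    [[0,0,0],0]
  ],
  "grip": 1
}}

```text
time: 6.08
tool_pos: [0.4486, 0.2419, 0.1494]
ee_rot: [3.141, -0.0, -0.323]
wrist_force: [-0.5, 1.0, 0.1]
width: 0.0303
```

{"fn": "servo_tool", "kwargs": {
  "rows": [
    [[0,0,-0.02],0],
    [[0,0,-0.06],0],
    [[0,0,-0.12],0],
    [[0,0,-0.18],0],
    [[0,0,-0.24],0],
    [[0,0,-0.28],0],
    [[0,0,-0.3],0],
    [[0,0,-0.3],0],
    [[0,0,-0.3],0],
    [[0,0,-0.3],0],
    [[0,0,-0.3],0]
  ]
}}

```text
time: 7.0
tool_pos: [0.4484, 0.2418, 0.1731]
ee_rot: [3.141, 0.0, -0.323]
wrist_force: [0.2, -0.8, -2.8]
width: 0.0212
```

```bash
python3 - <<'E'
from h import *
s=snap('side','side3');o=robot.get_obs();print(o['tool_pos'],o['ee_rot'],o['wrist_force'],o['wrist_torque'],o['width'])
a=cv2.imread('pics/side3.png')[280:430,250:400]
cv2.imwrite('pics/d3.png',cv2.resize(a,(600,600)))
E
```

```text
[0.44841131 0.24183862 0.17310113] [ 3.14108843e+00  4.91561817e-04 -3.23262729e-01] [ 0.18698954  0.5864172  -3.08618998] [ 0.04508743  0.09646199 -0.02169331] 0.021240262423937846
```

View pics/d3.png

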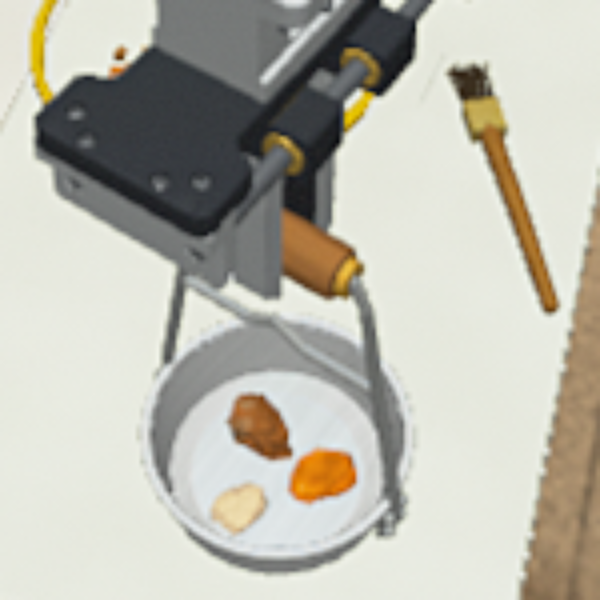

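{"fn": "servo_tool", "kwargs": {
  "rows": [
    [[0,0,-0.03],0],
    [[0,0,-0.1],0],
    [[0,0,-0.2],0],
    [[0,0,-0.32],0],
    [[0,0,-0.44],0],
    [[0,0,-0.56],0],
    [[0,0,-0.68],0],
    [[0,0,-0.8],0],
    [[0,0,-0.9],0],
    [[0,0,-0.97],0],
    [[0,0,-1],0],
    [[0,0,-1],0]
  ]
}}

```text
time: 8.05
tool_pos: [0.4489, 0.242, 0.2542]
ee_rot: [-3.141, -0.001, -0.323]
wrist_force: [0.5, -0.0, -2.8]
width: 0.0212
```

{"fn": "servo_tool", "kwargs": {
  "rows": [
    [[0,0,-0.03],-0.01],
    [[0,0,-0.1],-0.03],
    [[0,0,-0.2],-0.07],
    [[0,0,-0.32],-0.12],
    [[0,0,-0.44],-0.17],
    [[0,0,-0.56],-0.22],
    [[0,0,-0.68],-0.27],
    [[0,0,-0.78],-0.32],
    [[0,0,-0.84],-0.37],
    [[0,0,-0.87],-0.42],
    [[0,0,-0.88],-0.455],
    [[0,0,-0.88],-0.474]
  ]
}}

```text
time: 9.05
tool_pos: [0.4485, 0.2419, 0.3236]
ee_rot: [3.142, 0.001, 0.424]
wrist_force: [-0.8, -0.2, -2.5]
width: 0.0213
```

```bash
python3 - <<'E'
from h import *
s=snap('side','side4');o=robot.get_obs();print(o['tool_pos'],o['ee_rot'],o['wrist_force'],o['width'])
a=cv2.imread('pics/side4.png')[200:400,220:420]
cv2.imwrite('pics/d4.png',cv2.resize(a,(600,600)))
E
```

```text
[0.44843026 0.24188152 0.32332034] [3.14156704e+00 1.23854820e-03 4.24543709e-01] [ 0.27115488  0.35997721 -3.88656478] 0.021280286529080837
```

View pics/d4.png

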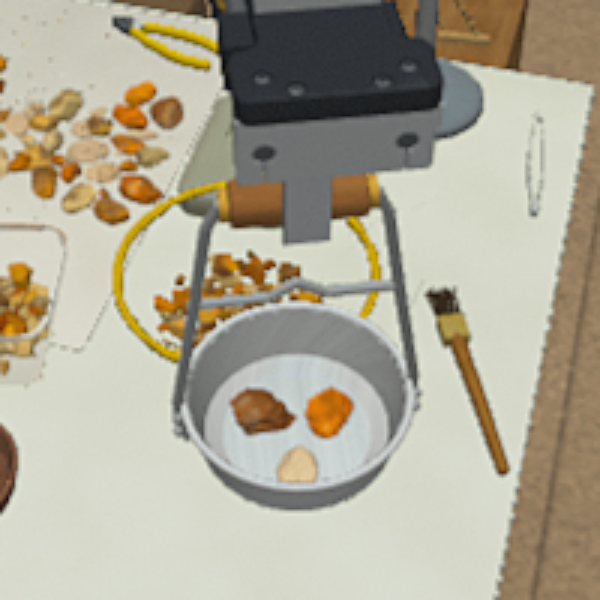

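```bash
python3 - <<'E'
from h import *
np.set_printoptions(precision=4,suppress=True)
s=ld('side4'); tcp=np.array([.4484,.2419,.3233])
for nm,uv in(('rod',(320,266.7)),('kink',(319.3,294.7)),('capL',(294.7,269)),('capR',(345.3,264.3))):
    o,d=ray(s,uv); n=np.cross(d,[0,0,1]); 
    t=(tcp-o)[:2]@d[:2]/(d[:2]@d[:2]); p=o+d*t; print(nm,p,p-tcp)
for z in(.333,.338,.343): print(z,proj(s,[tcp[0],tcp[1],z]))
E
```

```text
rod [0.4476 0.2417 0.3335] [-0.0008 -0.0002  0.0102]
kink [0.4482 0.2419 0.2815] [-0.0002 -0.     -0.0418]
capL [0.4782 0.2528 0.3314] [0.0298 0.0109 0.0081]
capR [0.4161 0.2355 0.3405] [-0.0323 -0.0064  0.0172]
0.333 [[319.3736 266.9996]]
0.338 [[319.3942 264.1384]]
0.343 [[319.415  261.2451]]
```

{"fn": "servo_tool", "kwargs": {
  "rows": [
    [[-0.02,0.03,0],0],
    [[-0.07,0.1,0],0],
    [[-0.14,0.19,0],0],
    [[-0.22,0.3,0],0],
    [[-0.3,0.41,0],0],
    [[-0.38,0.52,0],0],
    [[-0.46,0.63,0],0],
    [[-0.54,0.74,0],0],
    [[-0.61,0.84,0],0],
    [[-0.67,0.92,0],0],
    [[-0.71,0.97,0],0],
    [[-0.723,0.988,0],0]
  ]
}}

```text
time: 10.1
tool_pos: [0.428, 0.1453, 0.324]
ee_rot: [3.141, -0.0, 0.42]
wrist_force: [-0.8, -0.7, -3.4]
width: 0.0211
```

{"fn": "servo_tool", "kwargs": {
  "rows": [
    [[-0.02,0.03,0],0],
    [[-0.07,0.1,0],0],
    [[-0.14,0.19,0],0],
    [[-0.22,0.3,0],0],
    [[-0.3,0.41,0],0],
    [[-0.38,0.52,0],0],
    [[-0.46,0.63,0],0],
    [[-0.54,0.74,0],0],
    [[-0.61,0.84,0],0],
    [[-0.67,0.92,0],0],
    [[-0.71,0.97,0],0],
    [[-0.723,0.988,0],0]
  ]
}}

```text
time: 11.1
tool_pos: [0.4075, 0.0495, 0.324]
ee_rot: [3.141, -0.0, 0.42]
wrist_force: [-0.2, 0.3, -3.0]
width: 0.0211
```

{"fn": "servo_tool", "kwargs": {
  "rows": [
    [[-0.02,0.03,0],0],
    [[-0.07,0.1,0],0],
    [[-0.14,0.19,0],0],
    [[-0.22,0.3,0],0],
    [[-0.3,0.41,0],0],
    [[-0.38,0.52,0],0],
    [[-0.46,0.63,0],0],
    [[-0.54,0.74,0],0],
    [[-0.61,0.84,0],0],
    [[-0.67,0.92,0],0],
    [[-0.71,0.97,0],0],
    [[-0.723,0.988,0],0]
  ]
}}

```text
time: 12.1
tool_pos: [0.387, -0.0462, 0.3239]
ee_rot: [3.141, 0.0, 0.42]
wrist_force: [-0.1, 0.8, -3.0]
width: 0.0213
```

{"fn": "servo_tool", "kwargs": {
  "rows": [
    [[0,0,0],0],
    [[0,0,0],0],
    [[0,0,0],0]
  ]
}}

```text
time: 12.35
tool_pos: [0.3873, -0.0451, 0.3239]
ee_rot: [-3.141, -0.0, 0.422]
wrist_force: [-1.1, 0.8, -3.1]
width: 0.0213
```

```bash
python3 - <<'E'
from h import *
s=snap('side','side5');t=snap('top','top5');o=robot.get_obs();print(o['tool_pos'],o['ee_rot'],o['wrist_force'],o['width'])
a=cv2.imread('pics/side5.png')[120:280,300:460];b=cv2.imread('pics/top5.png')[220:380,320:480]
cv2.imwrite('pics/d5a.png',cv2.resize(a,(600,600),interpolation=cv2.INTER_CUBIC))
cv2.imwrite('pics/d5b.png',cv2.resize(b,(500,500)))
E
```

```text
[ 0.38729108 -0.04505039  0.32385804] [-3.14151737e+00 -4.62213551e-05  4.22169982e-01] [-0.60302234 -0.60580698 -2.84177995] 0.020972366188435395
```

View pics/d5a.png

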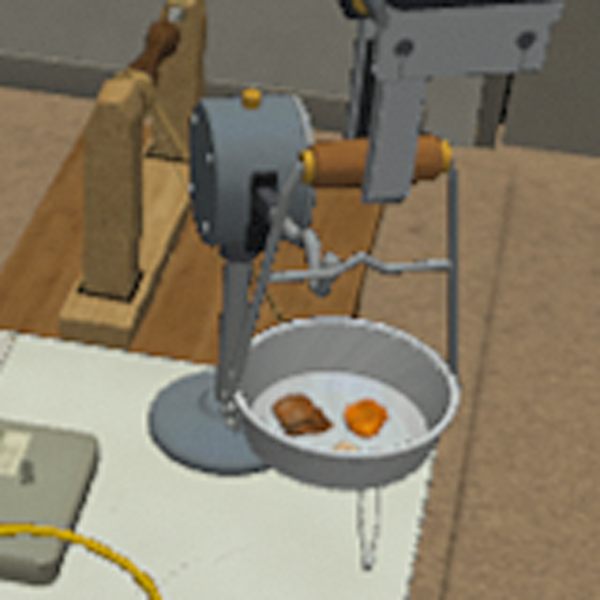

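View pics/d5b.png

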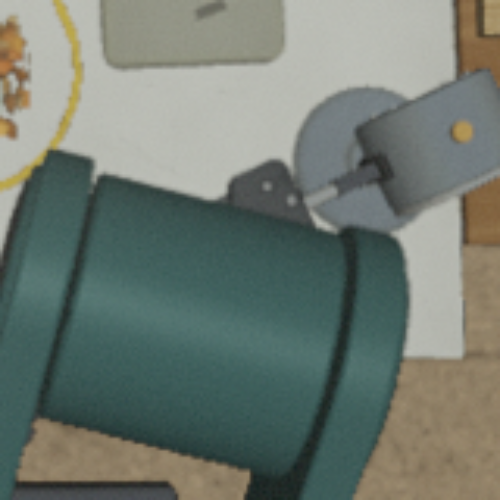

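```bash
python3 - <<'E'
from h import *
np.set_printoptions(precision=4,suppress=True)
s=ld('side5'); print('kink pred',proj(s,[[.3873,-.0451,.2821],[.3873,-.0451,.334],[.406,-.0862,.254],[.4065,-.0858,.258],[.4126,-.1006,.233]]))
# lateral component: in-image check for hook tip and hump along scale x
u=np.array([.911,.412]);v=np.array([-.41,.912]);seat=np.array([.4125,-.1003])
o,d=ray(s,(396.5,188.8)); p=o+d*((.2821-o[2])/d[2]);print('kink at z',p,(p[:2]-seat)@u,(p[:2]-seat)@v)
o,d=ray(s,(388,188.7)); p=o+d*((.256-o[2])/d[2]);print('tip',p,(p[:2]-seat)@u,(p[:2]-seat)@v)
E
```

```text
kink pred [[395.9653 189.218 ]
 [399.4207 163.853 ]
 [387.7388 188.6768]
 [387.6593 186.9802]
 [384.5034 193.2706]]
kink at z [ 0.3866 -0.0467  0.2821] -0.0015390398883503597 0.059484400878392615
tip [ 0.4052 -0.0832  0.256 ] 0.00041655658600464645 0.018617239828734634
```

{"fn": "servo_tool", "kwargs": {
  "rows": [
    [[0,0.03,0],0],
    [[0,0.1,0],0],
    [[0,0.18,0],0],
    [[0,0.26,0],0],
    [[0,0.34,0],0],
    [[0,0.42,0],0],
    [[0,0.5,0],0],
    [[0.01,0.58,0],0],
    [[0.01,0.66,0],0],
    [[0.01,0.72,0],0],
    [[0.01,0.75,0],0],
    [[0.01,0.76,0],0]
  ]
}}

```text
time: 13.45
tool_pos: [0.413, -0.101, 0.3237]
ee_rot: [-3.141, 0.0, 0.421]
wrist_force: [-0.5, 0.1, -3.6]
width: 0.0214
```

{"fn": "servo_tool", "kwargs": {
  "rows": [
    [[0,0,0.03],0],
    [[0,0,0.08],0],
    [[0,0,0.14],0],
    [[0,0,0.2],0],
    [[0,0,0.23],0],
    [[0,0,0.25],0],
    [[0,0,0.25],0],
    [[0,0,0.25],0]
  ]
}}

```text
time: 14.12
tool_pos: [0.4128, -0.1005, 0.3039]
ee_rot: [3.141, -0.0, 0.422]
wrist_force: [-0.7, -1.1, -3.3]
width: 0.021
```

```bash
cat > v.py <<'E'
import sys
from h import *
np.set_printoptions(precision=4,suppress=True)
k=sys.argv[1]
s=snap('side','side'+k);o=robot.get_obs();print(o['time'],o['tool_pos'],o['ee_rot'],o['wrist_force'],o['width'])
a=cv2.imread(f'pics/side{k}.png')[130:250,330:450]
cv2.imwrite(f'pics/d{k}.png',cv2.resize(a,(600,600),interpolation=cv2.INTER_CUBIC))
E
python3 v.py 6
```

```text
14.1667 [ 0.4129 -0.1005  0.3041] [ 3.1412 -0.0003  0.4215] [-0.9692  0.4259 -3.272 ] 0.02116059997735454
```

View pics/d6.png

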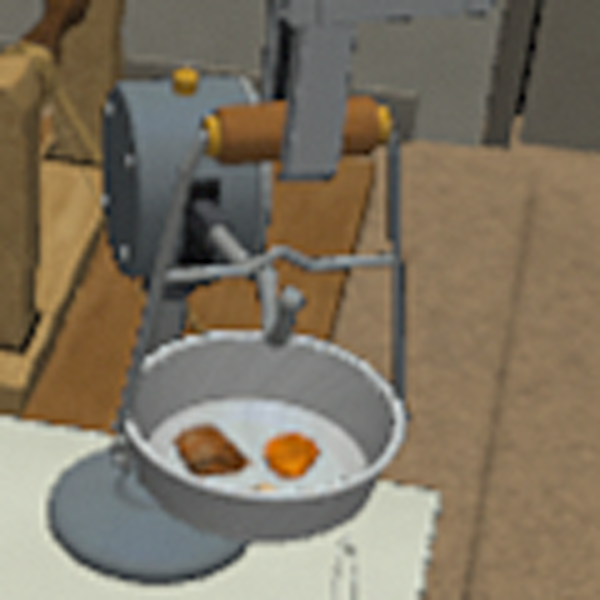

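The bar is between the hook's lips in depth and about 28 mm above the seat: kink at (284,255), hook tip at (292,297), seat near (276,322). I'll go on lowering slowly.

{"fn": "servo_tool", "kwargs": {
  "rows": [
    [[0,0,0.02],0],
    [[0,0,0.05],0],
    [[0,0,0.08],0],
    [[0,0,0.11],0],
    [[0,0,0.14],0],
    [[0,0,0.17],0],
    [[0,0,0.2],0],
    [[0,0,0.23],0],
    [[0,0,0.26],0],
    [[0,0,0.28],0],
    [[0,0,0.3],0],
    [[0,0,0.3],0]
  ]
}}

```text
time: 15.17
tool_pos: [0.4127, -0.1005, 0.2795]
ee_rot: [-3.141, 0.0, 0.421]
wrist_force: [-0.4, 0.2, -3.0]
width: 0.0211
```

```bash
python3 v.py 7
```

```text
15.2167 [ 0.4127 -0.1005  0.2797] [-3.1414  0.0003  0.4214] [-0.6984 -0.1464 -2.6121] 0.021004505786995222
```

View pics/d7.png

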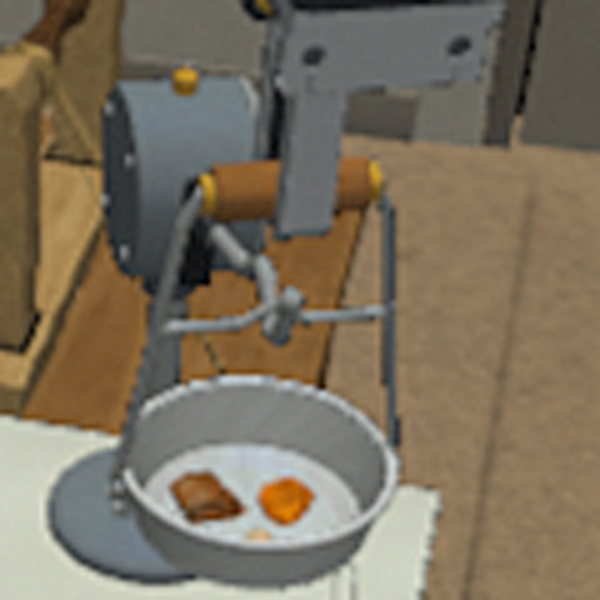

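The bar now runs behind the outer lip at about (285,312), inside the hook. I'll load the spring slowly.

{"fn": "servo_tool", "kwargs": {
  "rows": [
    [[0,0,0.015],0],
    [[0,0,0.03],0],
    [[0,0,0.045],0],
    [[0,0,0.06],0],
    [[0,0,0.075],0],
    [[0,0,0.09],0],
    [[0,0,0.105],0],
    [[0,0,0.12],0],
    [[0,0,0.135],0],
    [[0,0,0.15],0],
    [[0,0,0.15],0],
    [[0,0,0.15],0]
  ]
}}

```text
time: 16.22
tool_pos: [0.4128, -0.1005, 0.2678]
ee_rot: [-3.142, 0.0, 0.421]
wrist_force: [-0.9, 0.9, -2.5]
width: 0.0212
```

```bash
python3 v.py 8
```

```text
16.2667 [ 0.4128 -0.1005  0.2679] [-3.1416  0.0001  0.4214] [ 0.0711 -0.52   -2.3589] 0.021368737353630114
```

View pics/d8.png

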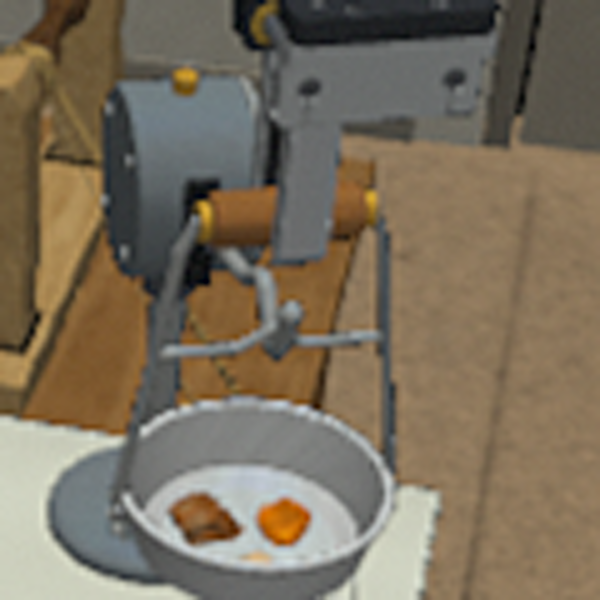

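The hook tip has sunk from about (290,297) to (290,313), so the load is transferring.

{"fn": "servo_tool", "kwargs": {
  "rows": [
    [[0,0,0.015],0],
    [[0,0,0.03],0],
    [[0,0,0.045],0],
    [[0,0,0.06],0],
    [[0,0,0.075],0],
    [[0,0,0.09],0],
    [[0,0,0.105],0],
    [[0,0,0.12],0],
    [[0,0,0.135],0],
    [[0,0,0.15],0],
    [[0,0,0.15],0],
    [[0,0,0.15],0]
  ]
}}

```text
time: 17.27
tool_pos: [0.4127, -0.1004, 0.2558]
ee_rot: [-3.141, 0.0, 0.421]
wrist_force: [-2.1, 2.3, -1.1]
width: 0.0212
```

```bash
python3 v.py 9; python3 -c "
from h import *
for i in range(6):
    print(robot.get_obs()['wrist_force'])"
```

```text
17.3167 [ 0.4127 -0.1004  0.2559] [-3.1412  0.0002  0.4215] [-1.9345  3.044  -0.8734] 0.021303816121448608
[-1.93445503  3.04402804 -0.87335685]
[-1.93445503  3.04402804 -0.87335685]
[-1.93445503  3.04402804 -0.87335685]
[-1.93445503  3.04402804 -0.87335685]
[-1.93445503  3.04402804 -0.87335685]
[-1.93445503  3.04402804 -0.87335685]
```

View pics/d9.png

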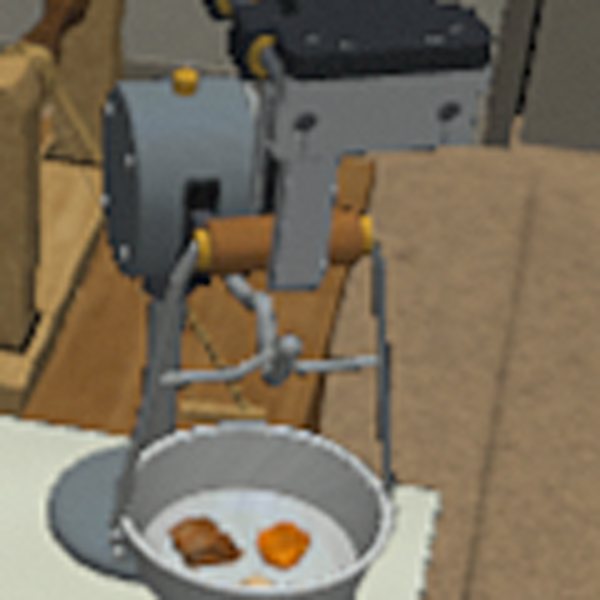

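There is about 3.5 N of side push toward the scale's +y as the hook tilts. I'll give way a few mm outward and keep lowering.

{"fn": "servo_tool", "kwargs": {
  "rows": [
    [[0,-0.01,0],0],
    [[0,-0.02,0],0],
    [[0,-0.03,0.01],0],
    [[0,-0.035,0.02],0],
    [[0,-0.035,0.03],0],
    [[0,-0.035,0.04],0],
    [[0,-0.035,0.05],0],
    [[0,-0.035,0.06],0],
    [[0,-0.035,0.06],0],
    [[0,-0.035,0.06],0]
  ]
}}

```text
time: 18.15
tool_pos: [0.4118, -0.0983, 0.2511]
ee_rot: [3.141, -0.0, 0.421]
wrist_force: [-0.9, -2.0, -0.3]
width: 0.0211
```

```bash
python3 v.py 10
```

```text
18.2 [ 0.4118 -0.0983  0.2512] [ 3.1408 -0.      0.4211] [ 0.1837 -2.4926 -0.9837] 0.021374047130200788
```

View pics/d10.png

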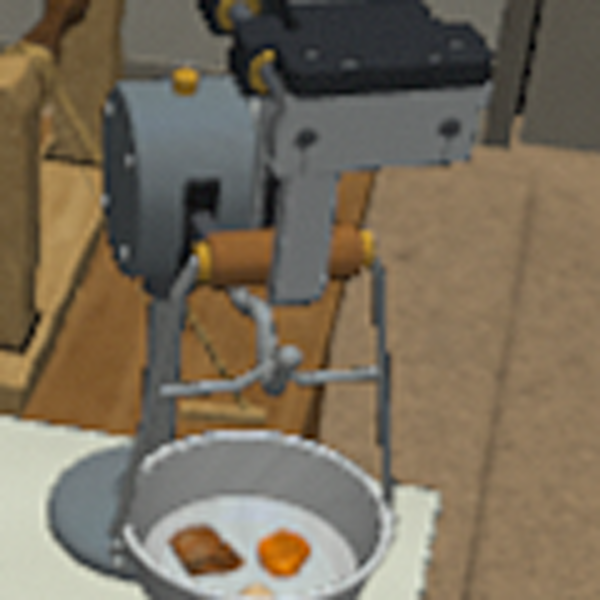

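{"fn": "servo_tool", "kwargs": {
  "rows": [
    [[0,0.005,0],0],
    [[0,0.01,0.01],0],
    [[0,0.015,0.02],0],
    [[0,0.015,0.03],0],
    [[0,0.015,0.04],0],
    [[0,0.015,0.05],0],
    [[0,0.015,0.06],0],
    [[0,0.015,0.06],0],
    [[0,0.015,0.06],0]
  ]
}}

```text
time: 18.95
tool_pos: [0.412, -0.0988, 0.2462]
ee_rot: [-3.141, 0.0, 0.422]
wrist_force: [-1.2, 1.0, -1.0]
width: 0.0215
```

```bash
python3 v.py 11
```

```text
19.0 [ 0.412  -0.0988  0.2462] [-3.1409  0.0001  0.4216] [-0.1925  0.5227  0.4211] 0.021336213536363672
```

View pics/d11.png

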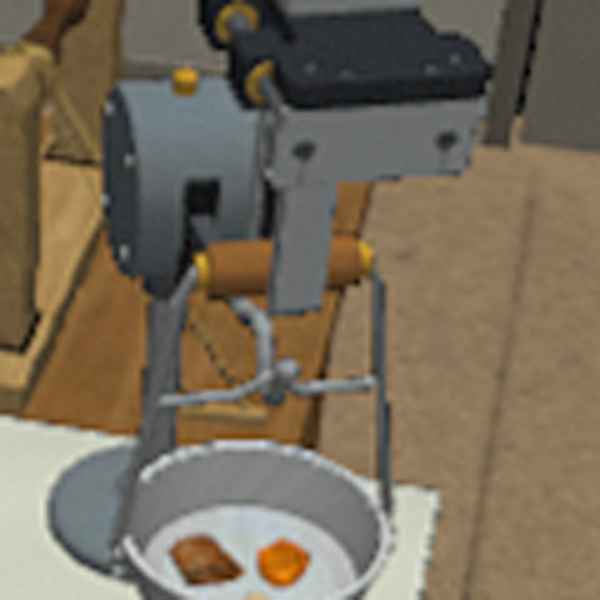

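{"fn": "servo_tool", "kwargs": {
  "rows": [
    [[0,0,0],0]
  ]
}}

```text
time: 19.08
tool_pos: [0.412, -0.0988, 0.2463]
ee_rot: [-3.141, 0.0, 0.422]
wrist_force: [-1.4, 1.0, -0.3]
width: 0.0212
```

{"fn": "servo_tool", "kwargs": {
  "rows": [
    [[0,0,0],0]
  ]
}}

```text
time: 19.17
tool_pos: [0.4121, -0.0989, 0.2463]
ee_rot: [-3.141, -0.0, 0.422]
wrist_force: [-1.5, 0.4, -1.0]
width: 0.0216
```

{"fn": "servo_tool", "kwargs": {
  "rows": [
    [[0,0,0],0]
  ]
}}

```text
time: 19.25
tool_pos: [0.4121, -0.0989, 0.2463]
ee_rot: [-3.141, 0.0, 0.422]
wrist_force: [-0.8, 1.3, -0.9]
width: 0.0209
```

{"fn": "servo_tool", "kwargs": {
  "rows": [
    [[0,0,0],0]
  ]
}}

```text
time: 19.33
tool_pos: [0.4121, -0.0989, 0.2463]
ee_rot: [-3.141, 0.0, 0.422]
wrist_force: [-0.4, 1.9, -1.1]
width: 0.0212
```

{"fn": "servo_tool", "kwargs": {
  "rows": [
    [[0,0,0],0]
  ]
}}

```text
time: 19.42
tool_pos: [0.4121, -0.099, 0.2462]
ee_rot: [-3.141, 0.0, 0.421]
wrist_force: [-2.2, 1.1, 0.1]
width: 0.0211
```

{"fn": "servo_tool", "kwargs": {
  "rows": [
    [[0,0,0],0]
  ]
}}

```text
time: 19.5
tool_pos: [0.4121, -0.099, 0.2463]
ee_rot: [-3.141, 0.0, 0.421]
wrist_force: [-0.9, 2.0, 0.1]
width: 0.0211
```

{"fn": "servo_tool", "kwargs": {
  "rows": [
    [[0,-0.005,0.01],0],
    [[0,-0.01,0.02],0],
    [[0,-0.01,0.03],0],
    [[0,-0.01,0.04],0],
    [[0,-0.01,0.05],0],
    [[0,-0.01,0.05],0],
    [[0,-0.01,0.05],0]
  ]
}}

```text
time: 20.08
tool_pos: [0.412, -0.0987, 0.2423]
ee_rot: [3.141, -0.0, 0.421]
wrist_force: [0.0, -0.9, -0.1]
width: 0.0209
```

{"fn": "servo_tool", "kwargs": {
  "rows": [
    [[0,0,0],0]
  ]
}}

```text
time: 20.17
tool_pos: [0.412, -0.0986, 0.2424]
ee_rot: [3.141, -0.0, 0.421]
wrist_force: [-0.8, -1.2, 0.5]
width: 0.0212
```

{"fn": "servo_tool", "kwargs": {
  "rows": [
    [[0,0,0],0]
  ]
}}

```text
time: 20.25
tool_pos: [0.4119, -0.0986, 0.2424]
ee_rot: [3.141, -0.0, 0.421]
wrist_force: [-0.7, -0.5, -0.1]
width: 0.0209
```

{"fn": "servo_tool", "kwargs": {
  "rows": [
    [[0,0,0],0]
  ]
}}

```text
time: 20.33
tool_pos: [0.412, -0.0986, 0.2424]
ee_rot: [3.141, -0.0, 0.421]
wrist_force: [-1.4, -1.5, 0.7]
width: 0.021
```

{"fn": "servo_tool", "kwargs": {
  "rows": [
    [[0,0,0],0]
  ]
}}

```text
time: 20.42
tool_pos: [0.4119, -0.0986, 0.2424]
ee_rot: [3.141, -0.0, 0.421]
wrist_force: [-0.5, -1.3, 0.6]
width: 0.0213
```

{"fn": "servo_tool", "kwargs": {
  "rows": [
    [[0,0,0],0]
  ]
}}

```text
time: 20.5
tool_pos: [0.4119, -0.0985, 0.2424]
ee_rot: [3.141, -0.0, 0.421]
wrist_force: [-1.2, -1.0, 0.1]
width: 0.0215
```

```bash
python3 v.py 12
```

```text
20.55 [ 0.4119 -0.0985  0.2423] [ 3.1411 -0.0001  0.4213] [-0.3464 -0.4636  0.0324] 0.020806261083916835
```

View pics/d12.png

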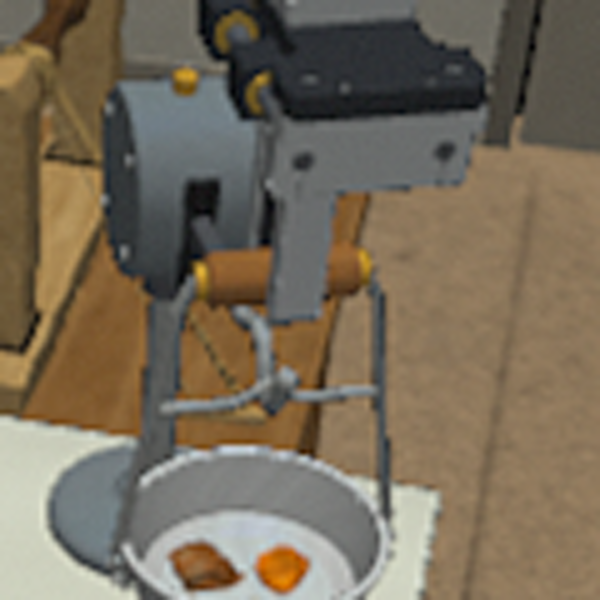

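The wrist now carries almost no vertical load (Fz about +0.2 N) and the scale has the weight. I'll open the fingers modestly, to about 40 mm so they stay clear of beam and lip, then rise.

{"fn": "servo_tool", "kwargs": {
  "rows": [
    [[0,0,0],0],
    [[0,0,0],0],
    [[0,0,0],0],
    [[0,0,0],0],
    [[0,0,0],0],
    [[0,0,0],0],
    [[0,0,0],0],
    [[0,0,0],0],
    [[0,0,0],0],
    [[0,0,0],0]
  ],
  "grip": 0.15
}}

```text
time: 21.38
tool_pos: [0.4119, -0.0984, 0.2423]
ee_rot: [3.142, 0.0, 0.421]
wrist_force: [0.6, -0.2, 0.5]
width: 0.0398
```

```bash
python3 v.py 13
```

```text
21.4333 [ 0.4118 -0.0984  0.2423] [ 3.1415 -0.      0.4213] [-0.1248 -0.8175 -0.1465] 0.040049977532790694
```

View pics/d13.png

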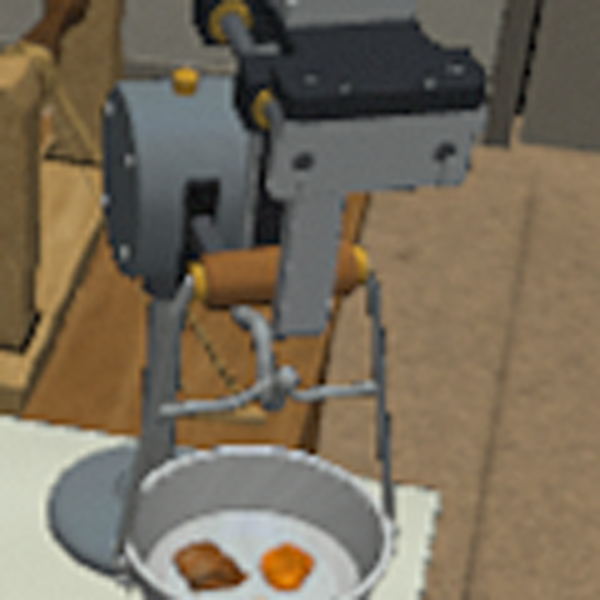

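The pan hangs from the hook with the fingers off the rod. I'll rise straight up.

{"fn": "servo_tool", "kwargs": {
  "rows": [
    [[0,0,-0.04],0],
    [[0,0,-0.1],0],
    [[0,0,-0.18],0],
    [[0,0,-0.26],0],
    [[0,0,-0.35],0],
    [[0,0,-0.45],0],
    [[0,0,-0.57],0],
    [[0,0,-0.7],0],
    [[0,0,-0.83],0],
    [[0,0,-0.95],0],
    [[0,0,-1],0],
    [[0,0,-1],0]
  ]
}}

```text
time: 22.43
tool_pos: [0.4123, -0.0986, 0.3239]
ee_rot: [3.14, -0.002, 0.421]
wrist_force: [0.7, -0.0, -0.6]
width: 0.04
```

{"fn": "servo_tool", "kwargs": {
  "rows": [
    [[0,0,-0.2],0],
    [[0,0,-0.4],0],
    [[0,0,-0.6],0],
    [[0,0,-0.8],0],
    [[0,0,-0.8],0],
    [[0,0,-0.8],0]
  ]
}}

```text
time: 22.93
tool_pos: [0.4121, -0.0985, 0.3863]
ee_rot: [3.141, -0.001, 0.421]
wrist_force: [-0.3, 0.2, 0.0]
width: 0.0401
```

```bash
python3 v.py 14
```

```text
22.9833 [ 0.4118 -0.0984  0.3853] [-3.1409  0.0009  0.4213] [ 0.0991  0.3372 -0.7399] 0.04028346188593808
```

View pics/side14.png

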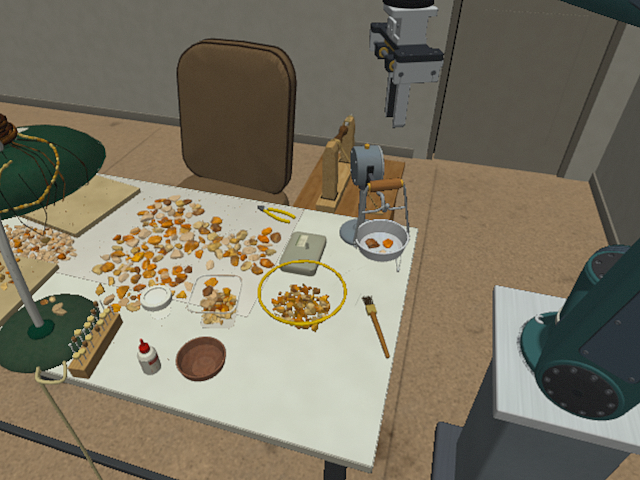

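View pics/d14.png

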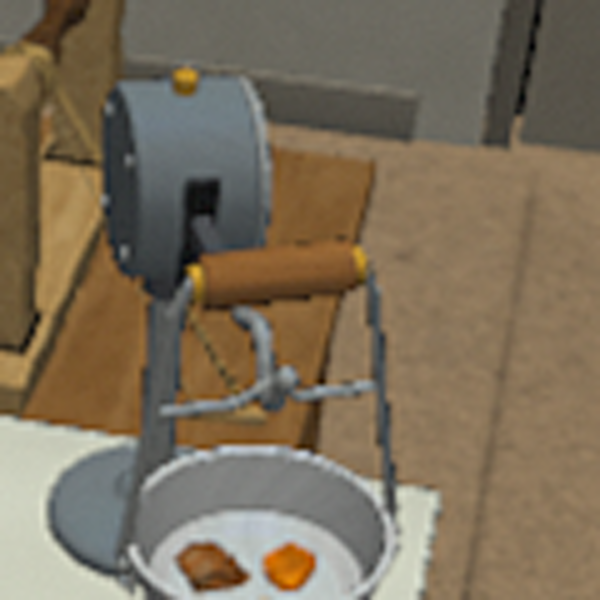

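The pan hangs in the hook with the arm clear above it. I'll wait, then check stillness and all three lumps.

{"fn": "servo_tool", "kwargs": {
  "rows": [
    [[0,0,0],0],
    [[0,0,0],0],
    [[0,0,0],0],
    [[0,0,0],0],
    [[0,0,0],0],
    [[0,0,0],0],
    [[0,0,0],0],
    [[0,0,0],0],
    [[0,0,0],0],
    [[0,0,0],0],
    [[0,0,0],0],
    [[0,0,0],0]
  ]
}}

```text
time: 23.98
tool_pos: [0.4118, -0.0984, 0.3863]
ee_rot: [3.141, 0.0, 0.421]
wrist_force: [0.1, 0.0, -0.3]
width: 0.0403
```

{"fn": "servo_tool", "kwargs": {
  "rows": [
    [[0,0,0],0],
    [[0,0,0],0],
    [[0,0,0],0],
    [[0,0,0],0],
    [[0,0,0],0],
    [[0,0,0],0],
    [[0,0,0],0],
    [[0,0,0],0],
    [[0,0,0],0],
    [[0,0,0],0],
    [[0,0,0],0],
    [[0,0,0],0]
  ]
}}

```text
time: 24.98
tool_pos: [0.4118, -0.0984, 0.3863]
ee_rot: [3.142, 0.0, 0.421]
wrist_force: [0.1, 0.0, 1.2]
width: 0.0402
```

{"fn": "servo_tool", "kwargs": {
  "rows": [
    [[0,0,0],0],
    [[0,0,0],0],
    [[0,0,0],0],
    [[0,0,0],0],
    [[0,0,0],0],
    [[0,0,0],0],
    [[0,0,0],0],
    [[0,0,0],0],
    [[0,0,0],0],
    [[0,0,0],0],
    [[0,0,0],0],
    [[0,0,0],0]
  ]
}}

```text
time: 25.98
tool_pos: [0.4118, -0.0984, 0.3863]
ee_rot: [3.142, 0.0, 0.421]
wrist_force: [-0.4, -0.3, 0.2]
width: 0.0397
```

```bash
python3 - <<'E'
from h import *
np.set_printoptions(precision=4,suppress=True)
fr=[snap('side',f'w{i}')for i in range(8)]
g=[np.float32(cv2.cvtColor(np.asarray(f['pixels']),cv2.COLOR_RGB2GRAY))[170:265,345:415] for f in fr]
for i in range(1,8): print(i,cv2.phaseCorrelate(g[0],g[i]))
m=np.mean([np.asarray(f['pixels'],float) for f in fr],0)[160:270,335:445]
cv2.imwrite('pics/w.png',cv2.resize(cv2.cvtColor(m.astype(np.uint8),cv2.COLOR_RGB2BGR),(600,600),interpolation=cv2.INTER_CUBIC))
s=fr[-1]
# bystanders: colour-centroid shift vs start
a=np.asarray(ld('side0')['pixels'],float);b=np.asarray(s['pixels'],float)
for n,(x0,x1,y0,y1) in dict(tin=(278,330,230,275),brush=(355,395,290,360),wood=(172,230,332,384)).items(): print(n,np.abs(a-b)[y0:y1,x0:x1].mean())
E
```

```text
1 ((-0.0007238373811873089, 0.005166942660117968), 0.9952537678182125)
2 ((0.0021365747224919573, 0.017250009963376556), 0.996626037966322)
3 ((-0.01044002074645789, 0.013147980219805788), 0.9935060143470764)
4 ((-0.020138778443723027, 0.02965986306607249), 0.9961968416141139)
5 ((-0.018834264116541988, 0.021786688816938238), 0.9945519573434636)
6 ((-0.031389318392633925, 0.01703005973890015), 0.9993703624716511)
7 ((-0.02969635839742324, 0.03006825270019675), 0.9966998763244461)
tin 9.948575498575499
brush 11.208214285714286
wood 8.020446507515473
```

View pics/w.png

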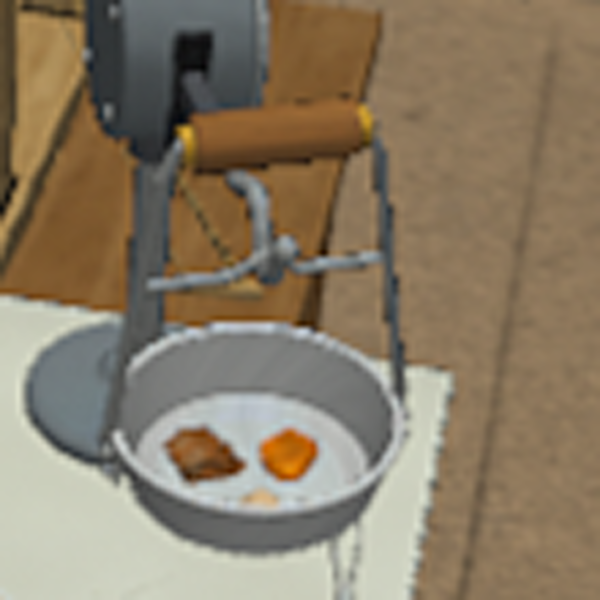

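```bash
python3 - <<'E'
from h import *
np.set_printoptions(precision=4,suppress=True)
s=ld('w7'); f=600/110
pts=dict(tip=(286,243),capL=(187,147),capR=(366,123),barL=(152,286),barR=(382,257),kink=(267,260))
px={k:(335+v[0]/f,160+v[1]/f) for k,v in pts.items()}
u=np.array([.911,.412,0]);v=np.array([-.41,.912,0]);seat0=np.array([.4125,-.1003,.233])
# intersect rays with scale's yz plane (x=0) 
for k in('tip','kink'):
    o,d=ray(s,px[k]); t=((seat0-o)@u)/(d@u); p=o+d*t-seat0; print(k,'y,z rel empty seat (plane)',p@v,p[2])
mid=lambda a,b:((px[a][0]+px[b][0])/2,(px[a][1]+px[b][1])/2)
for b in(.15,.17,.19,.21,.23):
    S=seat0+np.array([0,0,-.163*b]); c,sn=np.cos(b),np.sin(b); T=S+v*(.016*c+.025*sn)+np.array([0,0,.025*c-.016*sn])
    print(b,'seat',(proj(s,S)[0]-[335,160])*f,'tip',(proj(s,T)[0]-[335,160])*f,'rod',(proj(s,S+[0,0,.052])[0]-[335,160])*f)
print('rod mid',(pts['capL'][0]+pts['capR'][0])/2,(pts['capL'][1]+pts['capR'][1])/2)
ga,gb=[np.float32(cv2.cvtColor(np.asarray(ld(k)['pixels']),cv2.COLOR_RGB2GRAY)) for k in('side0','w7')]
for n,(x0,x1,y0,y1) in dict(tin=(278,330,230,275),brush=(355,395,290,360),wood=(172,230,332,384)).items(): print(n,cv2.phaseCorrelate(ga[y0:y1,x0:x1],gb[y0:y1,x0:x1]))
E
```

```text
tip y,z rel empty seat (plane) 0.0255184776398604 -0.009045787400951993
kink y,z rel empty seat (plane) 0.006888424652664191 -0.02967021530645278
0.15 seat [263.6118 237.577 ] tip [283.5044 217.4304] rod [277.8088 116.8917]
0.17 seat [262.7567 244.8458] tip [282.7798 226.6109] rod [276.8867 124.73  ]
0.19 seat [261.9057 252.081 ] tip [282.0504 235.7566] rod [275.969  132.5307]
0.21 seat [261.0585 259.2827] tip [281.316  244.8668] rod [275.0557 140.294 ]
0.23 seat [260.2153 266.4513] tip [280.5766 253.9407] rod [274.1468 148.0202]
rod mid 276.5 135.0
tin ((-0.025655704421822634, 0.4930013721692674), 1.0030671368901132)
brush ((0.02671897815761426, -0.024644710875080023), 0.9983052662677235)
wood ((0.002211257386001364, 0.031803477540396585), 1.004209065290145)
```

```bash
python3 -c "
from bench import robot
print(robot.close_job())"
```

```text
the job is handed in; nothing more can be done
None
```

The pan is hanging on the spring scale by its kinked bar with all three lumps still in it, and I have handed the job in. I gripped the wooden rod and turned the pan to line up with the hook. I brought the bar in over the outer lip and lowered it at no more than about 15 mm/s once the hook took weight. When the wrist carried almost no vertical load (within noise), I opened the fingers and rose clear.

**Last checks, at about 26 s:**
- **Beam:** it is drawn down about 0.2 rad, estimated from the pictures. The hook tip and rod positions match the bar lying in the seat to within a few mm.
- **Stillness:** the pan shifted less than 0.05 pixel over eight pictures. Its tilt looks like roughly 0.05 rad.
- **Lumps:** all three are visible in the pan, the pale one partly hidden by the rim.
- **Arm:** it stands well clear above the pan, and the wrist force is only noise.
- **Bystanders:** the brush and wooden bowl have not moved. The tin region shows a 0.5 pixel difference (about 1 mm). I did not touch it, so this is probably the pan's shadow or noise.

**What went less than ideally:**
- I started the lift before the fingers had fully closed, so the rod was held about 5 mm lower in the fingers than planned. I measured this and corrected for it.
- While lowering, the hook pushed sideways with up to about 3.5 N. I relieved this with shifts of 1–3 mm.
- The overhead camera was blocked by the arm at the hook, so the final fit was checked from the side camera only.

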